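# Nudge a plate home in the welding jig and clamp it

### The job

Get the bright steel plate with two holes ready for tacking: nudge it along the dark blue jig, never lifting it, until it sits square and fully home against all three locating pins. Then swing the jig's toggle clamp shut by pushing its red handle over as far as it goes, so that the pad holds the plate down there. Leave the other things on the table where they are.

Things in the scene. Friction and masses are not known exactly. Their poses are not given: they have to be found in the camera images.
- seat (a point): Where the plate's centre lies once home: 18 mm above the table, 6 mm above the top of the jig, a fixed dark blue tooling plate 12 mm thick that reaches, in this frame, from x -80 to +110 and y -100 to +50 mm, with a tongue (x -50 to +50) to y +138 mm under the clamp; 8 mm screw heads near its corners. x runs along the two side pins, away from the end pin, y toward the clamp, z up.
- side_pin_0 (a point): Centre, at the seat's height, of a side locating pin: steel, upright, 12 mm thick, 20 mm tall above the jig's top; at seat x -36, y +36 mm.
- side_pin_1 (a point): The other side pin, alike; at seat x +36, y +36 mm.
- end_pin (a point): The end pin, alike; at seat x -56, y -12 mm.
- plate_center (a point): Centre (half-way up) of the loose workpiece: bright steel plate, 100 (its x) x 60 (y) x 12 mm, about 0.5 kg, two 11 mm holes, flat on the jig, 20 to 50 mm short of the pins and up to 0.25 rad askew. Home: its +y long edge touches both side pins, its -x short edge the end pin; centre and axes then agree with the seat's. Its x axis always points roughly along the seat's x.
- jig_clamp: The jig's toggle clamp (its base is fixed on the jig's tongue; the lever turns in it), 170 mm tall when shut. Origin on the jig's top at seat x 0, y +90 mm. Shut, the 17 mm wide black pad under the end of its steel arm comes down on the plate at seat x 0, y +20 mm. Open at the start, arm and pad are 35 mm or more above the plate's top and reach no further out than seat y +5 mm.
- jig_clamp_lever (a joint): Lever of the jig's toggle clamp, rad. 0: shut, arm level; the pad meets a seated plate at about 0.015, and pushing on with about 10 N presses it down firmly. Starts part open, 0.5 to 0.75: arm raised, red handle leaning back, away from the plate. Pushing the handle toward the plate (seat -y) swings it shut; it moves at 1 to 3 N and stays where it is left.
- hinge (a point): Hinge of the clamp's lever, at seat x 0, y +102, z +35 mm; its axis is the seat's x.
- handle_end (a point): Centre of the flat outer end of the red handle (straight rod 19 mm thick, 75 mm long), 139 mm from the hinge, in the plane seat x 0. Shut: seat y +161, z +160 mm, the rod leaning 0.47 rad from vertical away from the plate (this lean grows with the lever's angle); open by 0.7 rad: about y +228, z +93 mm.
- ring: Bystander, to be left alone: stainless ring blank, 64 mm across, 26 mm high, lying flat. Origin at the centre of its underside.
- gusset: Bystander, to be left alone: dark plate blank, 50 x 50 x 10 mm with one clipped corner. Origin at the centre of its underside.
- marker: Bystander, to be left alone: white and red paint marker, 135 mm long, 18 mm thick, lying. Origin at the centre of its underside.
- magnet: Bystander, to be left alone: yellow triangular welding magnet, 90 x 90 x 18 mm. Origin at the centre of its underside.
- cup: Bystander, to be left alone: pink ceramic gas cup, 22 mm across, 46 mm high, standing upright. Origin at the centre of its underside.

How it is judged:
By the outcome, as a careful person would: the job done as asked, in the order asked, and still so for the second after the job is handed in, with the robot touching nothing.
It also fails if it takes over 72 s, if anything falls off the work surface, if the arm or the gripper's body presses on something with over 40 N, if the wrist force passes 120 N, or if a joint passes its speed limit or range.

### The arm

A 6-joint arm with a two-finger parallel gripper is mounted at the origin on the work surface; the furniture and walls round the work are solid. World frame = base frame: x ahead of the robot, y to its left, z up, the work surface at z = 0. Lengths are in mm, angles in rad, forces in N, time in s.
With the tool pointing down it reaches from about 350 to 775 mm from the base axis. Payload 7.3 kg.
Tool frame: the origin (TCP) lies on the centre line of the jaws, within the pads' length; the fingertips stand finger_overhang ahead of it and the grasp point (between the pads) lies 8 mm behind it (finger_overhang is the distance from the TCP to the fingertips, in mm); z points along the fingers, y is the line along which they close (so a half turn about z gives the same grasp; the last joint's range is limited). The gripper opens to 92 mm and grips with 3 to 60 N. Pads are 19 mm wide; open, the fingers measure 130 mm over their backs; the gripper's body (75 mm by 190 mm) begins 47 mm behind the grasp point.
Start: joints at [1.014, 0.342, 1.524, -0, 1.275, -0.146], TCP at [209.644, 481.348, 213.341] pointing down, gripper open.
Joint ranges: [-2.53, 2.53], [-0.77, 2.02], [0.04, 2.7], [-1, 4.14], [0.28, 2.66], [-3.11, 3.11]. Speed limits (rad/s): [2.57, 2.57, 3.14, 3.14, 3.14, 3.14].

### API

Orientations are given as [roll, pitch, yaw] about the fixed x, y, z axes, in that order (R = Rz(yaw) Ry(pitch) Rx(roll)).
In Python, from plant import get_obs, capture, close_job, finger_overhang gives the robot as it stands.
- The arm moves only by the shell command python3 -m inch 'ROWS'. ROWS is JSON, one flat list of numbers, 7 for each row, row after row: the turn, a rotation vector about the tool's x, y, z scaled (see below), then the shift along the tool's x, y, z scaled (see below), then the closure, from -1 (fully open) to 1 (shut). In form: [ax, ay, az, tx, ty, tz, gripper, ax, ay, az, tx, ty, tz, gripper, ...]. A call has 1 to 10 rows; each row shifts and turns the commanded pose from where the row before left it, along the tool's axes as they then stand; what a row does not reach is not made up. The controller multiplies each number of a shift by 0.8 m and each number of a turn by 1.5 rad. A row lasts 1/12 s, in which the tool goes at most 41.7 mm and 7.16 degrees, less where a joint would pass 70% of its speed; a pose out of reach is approached as far as the arm can. A call with a number of a shift or a turn outside -1 to 1 is refused whole. A call with a gripper value outside its range is refused whole. The fingers move at their own pace and stop on an object; the grip force is fixed at half the most. Time passes only in rows, so rows that do not move let the fingers close. It gives the time, the measured TCP pose, the force, the opening and the grip force at its end, in the units of the state.
- get_obs(): the state, without advancing time (a new reading comes with each control period).
- capture(name): name is "scene" or "side" or "wrist"; returns a dict with "image" (420x560x3 uint8, red, green, blue), "mtx" (3x3 intrinsics, pixels), "pose" (4x4, takes a point from camera to world coordinates). Camera axes: x right, y up, looking along -z (the intrinsics and any distortion apply to the point x, -y, -z); pixel columns grow to the right and rows downward; lengths in mm; the calibration is good to about 2 mm. A picture is of the moment at which its call begins. There is no depth.
- close_job(): hands the job in; it is judged then, once.
The state is a dict: "time": time; "joint_positions": joint angles; "dq": joint speeds; "tau": joint torques, N m; "tool_pos": TCP position; "tcp_rot": TCP orientation; "contact_force": force on the tool from outside, world axes, zero at the start; "moment": the same for the moment, N m; "grip_width": finger opening in mm; "finger_force": force on a finger pad.
Only numpy, scipy, OpenCV 4.12 (cv2) and the standard library are available. Lean on these libraries where they do the work, as an engineer would, in place of code of your own. Each camera call takes 0.05 s, during which the arm holds its last target. There are 200 camera calls.

## Working session

There is one attempt and no reset: what is moved stays moved. The work goes in short steps, Python scripts to look and compute and a shell command to move; the robot and the scene stay as the last step left them, time stands still between calls to the robot, and variables do not carry over. Pictures are saved under pics/ and viewed, at most 10 in all, crops included, and the job is handed in when it is done.

```bash
ls; mkdir -p pics
python3 - <<'E'
from plant import *
import cv2,pickle
print(finger_overhang, get_obs())
for n in("scene","side","wrist"):
    c=capture(n); pickle.dump(c,open(f'pics/{n}0.pkl','wb')); cv2.imwrite(f'pics/{n}0.png',c["image"][:,:,::-1]); print(n,c["mtx"].round(1).tolist(),c["pose"].round(3).tolist(),[k for k in c])
E
```

```text
pics
11.0 {'time': 0.0, 'joint_positions': array([ 1.01403467e+00,  3.42730253e-01,  1.52500909e+00, -1.05686522e-05,
        1.27538794e+00, -1.46003385e-01]), 'dq': array([ 0.00064251, -0.00023789,  0.0013576 ,  0.00079871, -0.00070058,
       -0.00081997]), 'tau': array([-6.49117883e-04, -4.31246638e+01, -2.44216383e+01,  7.16448203e-02,
        5.60732873e-02, -1.50401779e-04]), 'tool_pos': array([209.39424203, 480.97492523, 212.64383407]), 'tcp_rot': array([-3.14007288e+00, -2.13267622e-04,  2.73083731e+00]), 'contact_force': array([-0.25279657, -0.48721095, -0.09932101]), 'moment': array([-0.03633166, -0.01853017, -0.04760005]), 'finger_force': 0.0, 'grip_width': 91.69966499309234}
scene [[434.7, 0.0, 278.6], [0.0, 434.7, 209.4], [0.0, 0.0, 1.0]] [[0.662, 0.438, -0.608, -22.927], [-0.75, 0.364, -0.553, -400.313], [-0.02, 0.822, 0.57, 587.675], [0.0, 0.0, 0.0, 1.0]] ['image', 'mtx', 'pose']
side [[508.0, 0.0, 277.5], [0.0, 508.0, 216.1], [0.0, 0.0, 1.0]] [[0.965, 0.156, -0.212, 208.262], [-0.263, 0.541, -0.799, -919.876], [-0.01, 0.826, 0.563, 811.485], [0.0, 0.0, 0.0, 1.0]] ['image', 'mtx', 'pose']
wrist [[350.2, 0.0, 281.5], [0.0, 350.2, 211.2], [0.0, 0.0, 1.0]] [[0.399, -0.873, -0.28, 133.126], [0.917, 0.379, 0.125, 516.707], [-0.002, -0.307, 0.952, 382.773], [0.0, 0.0, 0.0, 1.0]] ['image', 'mtx', 'pose']
```

View pics/scene0.png

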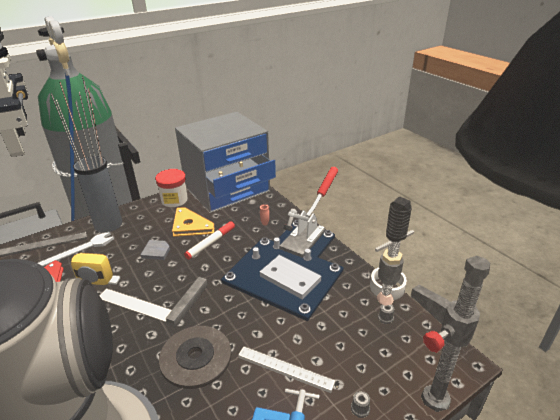

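View pics/side0.png

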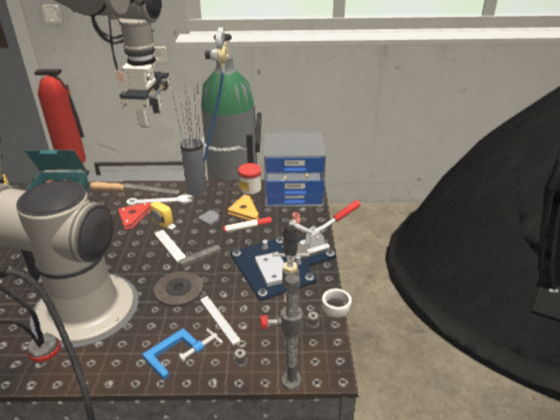

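The scene view shows the jig around px (285,272), with the plate at (290,275), the clamp at (305,235) and the red handle end at about (332,172). The side view shows the jig at (275,265). I'll enlarge the scene view and cast rays.

```bash
cat > h.py <<'E'
import numpy as np,cv2,pickle
def ray(c,uv):
    K=c["mtx"];P=c["pose"];d=np.linalg.solve(K,[uv[0],uv[1],1.]);d=P[:3,:3]@(d*[1,-1,-1]);return P[:3,3],d
def onz(c,uv,z):
    o,d=ray(c,uv);return (o+d*(z-o[2])/d[2])
def proj(c,p):
    P=c["pose"];q=P[:3,:3].T@(np.asarray(p,float)-P[:3,3]);q=q*[1,-1,-1];q=c["mtx"]@q;return q[:2]/q[2]
def tri(c1,u1,c2,u2):
    o1,d1=ray(c1,u1);o2,d2=ray(c2,u2);A=np.c_[d1,-d2];s=np.linalg.lstsq(A,o2-o1,rcond=None)[0]
    a=o1+d1*s[0];b=o2+d2*s[1];return (a+b)/2,np.linalg.norm(a-b)
E
python3 - <<'E'
from h import *
c=pickle.load(open('pics/scene0.pkl','rb'));im=c['image'][:,:,::-1]
cv2.imwrite('pics/crop1.png',cv2.resize(im[160:325,210:360],None,fx=5,fy=5,interpolation=cv2.INTER_CUBIC)[:800][-600:] if 0 else cv2.resize(im[205:325,210:360],None,fx=5,fy=5,interpolation=cv2.INTER_CUBIC))
E
```

```text
(no output)
```

View pics/crop1.png

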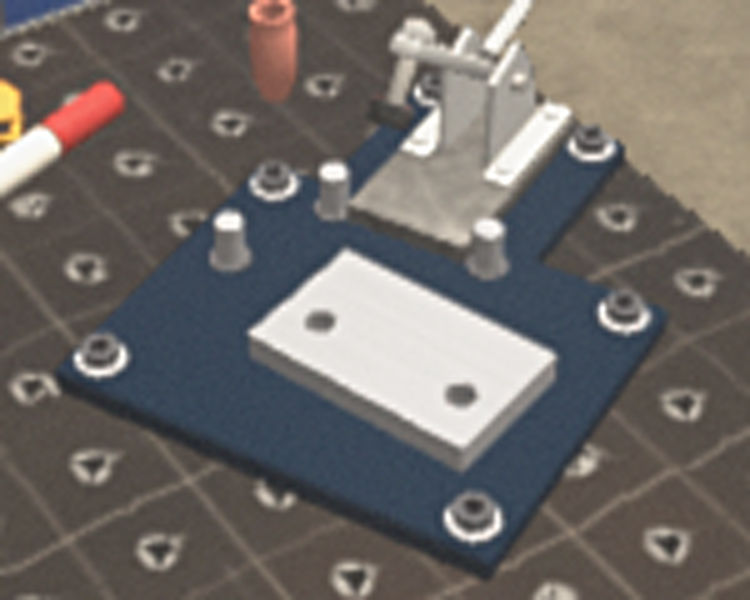

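The crop shows the end pin top at crop (229,220), the side pin tops at (334,172) and (488,229), and the plate top corners at (347,250), (555,355), (462,448) and (250,335). Next I'll turn these into positions.

Run:
```python
from h import *
c=pickle.load(open('pics/scene0.pkl','rb'))
f=lambda x,y,z:onz(c,((x+.5)/5-.5+210,(y+.5)/5-.5+205),z)[:2]
E,S0,S1=[f(*p,32) for p in((229,220),(334,172),(488,229))]
print('pins',E,S0,S1,np.linalg.norm(S1-S0),np.linalg.norm(E-S0))
# fit seat pose
src=np.array([[-56,-12],[-36,36],[36,36.]]);dst=np.array([E,S0,S1])
def fit(src,dst):
    a=src-src.mean(0);b=dst-dst.mean(0);th=np.arctan2((a[:,0]*b[:,1]-a[:,1]*b[:,0]).sum(),(a*b).sum())
    R=np.array([[np.cos(th),-np.sin(th)],[np.sin(th),np.cos(th)]]);t=dst.mean(0)-R@src.mean(0);return th,R,t,dst-(src@R.T+t)
th,R,t,r=fit(src,dst);print('seat',t,th,'res',r.round(1).tolist())
pc=np.array([f(*p,24) for p in((347,250),(555,355),(462,448),(250,335))])
thp,Rp,tp,r=fit(np.array([[-50,30],[50,30],[50,-30],[-50,-30.]]),pc);print('plate',tp,thp,'res',r.round(1).tolist())
print('in seat',R.T@(tp-t),thp-th)
J=np.array([f(*p,12) for p in((60,375),(490,570),(665,315),(620,150))]);print('jig corners in seat',((J-t)@R).round(0).tolist())
# magnet etc rough and handle end
s=pickle.load(open('pics/side0.pkl','rb'))
print(tri(c,(333,170),s,(357,204)))
for n,u in dict(cup=(264,222),cuptop=(264,207),ring=(388,285)).items(): print(n,R.T@(onz(c,u,0)[:2]-t))
print('R',R)
```

```text
pins [438.55267358  83.71626715] [488.21338346  71.97834822] [500.416942     1.52887574] 71.498636443736 51.02905885220893
seat [459.08947902  30.69112788] -1.4046844379341141 res [[0.6, -0.2], [-0.4, -0.2], [-0.1, 0.4]]
plate [434.64957434  -9.2941182 ] -1.5111796075346549 res [[0.4, -0.4], [-0.4, 0.7], [0.2, 0.9], [-0.1, -1.2]]
in seat [ 35.39373957 -30.71501334] -0.10649516960054073
jig corners in seat [[-74.0, -100.0], [112.0, -100.0], [108.0, 47.0], [48.0, 131.0]]
(array([680.2063765 ,  72.83819135, 109.23750032]), np.float64(0.46736023675741767))
cup [-115.24740272  107.20545212]
cuptop [-148.70229106  157.74967011]
ring [197.22496843  58.45048992]
R [[ 0.16534902  0.98623512]
 [-0.98623512  0.16534902]]
```

```bash
cat >> h.py <<'E'
from scipy.spatial.transform import Rotation as Ro
TH=-1.4047;T=np.array([459.09,30.69]);R=np.array([[np.cos(TH),-np.sin(TH)],[np.sin(TH),np.cos(TH)]])
def where(o):
    p=o['tool_pos'];M=Ro.from_euler('xyz',o['tcp_rot']);return np.r_[R.T@(p[:2]-T),p[2]],M
def plan(o,sx,sy,z,yaw):
    p,M=where(o);w=np.r_[T+R@[sx,sy],z]-o['tool_pos'];G=Ro.from_euler('xyz',[np.pi,0,yaw])
    print('seat pos',p.round(1),'F',R.T@o['contact_force'][:2],o['contact_force'][2].round(1),'grip',round(o['grip_width'],1),'t',round(o['time'],2))
    print('turn/1.5',((M.inv()*G).as_rotvec()/1.5).round(4),'shift/800 now',(M.inv().apply(w)/800).round(4),'after turn',(G.inv().apply(w)/800).round(4))
E
python3 - <<'E'
from h import *
from plant import *
c,s=[pickle.load(open(f'pics/{n}0.pkl','rb')) for n in('scene','side')]
p,e=tri(c,(401,200),s,(291,224));print('black top',p,e,R.T@(p[:2]-T))
p,e=tri(c,(477,262),s,(292,282));print('post',p,e,R.T@(p[:2]-T))
plan(get_obs(),106,-33,213,1.737)
E
python3 -m inch '[0,0,0.0828,0,0,0,0.74, 0,0,0.0828,0,0,0,0.74, 0,0,0.0828,0,0,0,0.74, 0,0,0.0828,0,0,0,0.74, 0,0,0.0828,0,0,0,0.74, 0,0,0.0828,0,0,0,0.74, 0,0,0.0828,0,0,0,0.74, 0,0,0.0828,0,0,0,0.74]'
python3 -c "
from h import *
from plant import *
plan(get_obs(),106,-33,213,1.737)"
```

```text
black top [ 421.59777247 -206.09469499  282.87066694] 6.442137295926885 [227.32726269 -76.12473019]
post [ 390.78731508 -321.08640962  257.73985848] 4.915023650339899 [ 335.64241955 -125.52316653]
seat pos [-485.5 -171.7  212.8] F [-0.22951007  0.59670591] 0.7 grip 91.8 t 0.15
turn/1.5 [-7.000e-04  3.000e-04  6.625e-01] shift/800 now [-5.486e-01 -5.251e-01  3.000e-04] after turn [-7.393e-01  1.733e-01 -2.000e-04]
time: 0.82
tool_pos: [209.5, 481.2, 213.0]
tcp_rot: [-3.141, 0.001, 1.731]
contact_force: [0.5, -0.0, 0.1]
grip_width: 43.3
finger_force: 0.0
seat pos [-485.5 -171.7  213. ] F [0.11937731 0.46402897] 0.1 grip 43.3 t 0.82
turn/1.5 [-0.0003  0.0003 -0.004 ] shift/800 now [-7.384e-01  1.776e-01  3.000e-04] after turn [-0.7394  0.1733  0.    ]
```

```bash
python3 -m inch '[0,0,0,-0.046,0.011,0,0.74, 0,0,0,-0.046,0.011,0,0.74, 0,0,0,-0.046,0.011,0,0.74, 0,0,0,-0.046,0.011,0,0.74, 0,0,0,-0.046,0.011,0,0.74, 0,0,0,-0.046,0.011,0,0.74, 0,0,0,-0.046,0.011,0,0.74, 0,0,0,-0.046,0.011,0,0.74]' >/dev/null
python3 -m inch '[0,0,0,-0.046,0.011,0,0.74, 0,0,0,-0.046,0.011,0,0.74, 0,0,0,-0.046,0.011,0,0.74, 0,0,0,-0.046,0.011,0,0.74, 0,0,0,-0.046,0.011,0,0.74, 0,0,0,-0.046,0.011,0,0.74, 0,0,0,-0.046,0.011,0,0.74, 0,0,0,-0.046,0.011,0,0.74, 0,0,0,0,0,0,0.74]'
python3 - <<'E'
from h import *
from plant import *
plan(get_obs(),106,-33,27,1.737)
c=capture('wrist');pickle.dump(c,open('pics/w1.pkl','wb'));cv2.imwrite('pics/w1.png',c['image'][:,:,::-1])
E
```

```text
time: 2.23
tool_pos: [448.2, -81.5, 213.0]
tcp_rot: [3.14, 0.003, 1.732]
contact_force: [-0.2, 0.2, 0.1]
grip_width: 11.7
finger_force: 0.0
seat pos [108.8 -29.3 213. ] F [-0.27923362 -0.15919679] 0.1 grip 11.7 t 2.23
turn/1.5 [ 0.0007  0.0017 -0.003 ] shift/800 now [ 0.0041 -0.0049  0.2325] after turn [ 0.0035 -0.0046  0.2325]
```

View pics/w1.png

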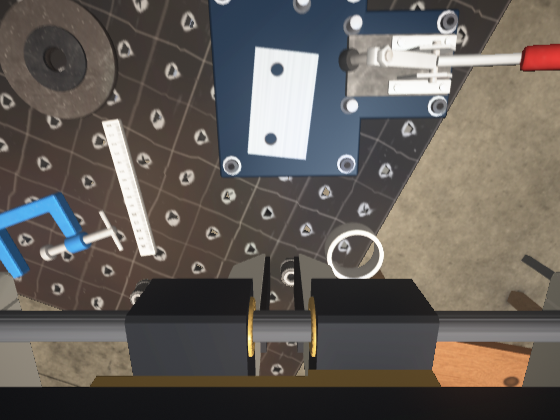

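The wrist view shows the plate top corners at (257,47), (319,54), (305,160) and (248,153), and the side pins at (355,22) and (350,105). The ring is at (355,255), clear of the fingers' descent. I'll check this against the scene estimate.

Run:
```python
from h import *
c=pickle.load(open('pics/w1.pkl','rb'))
S=lambda u,z:(R.T@(onz(c,u,z)[:2]-T)).round(1)
print('pins',S((355,22),32),S((350,105),32))
print('plate',[S(u,24) for u in((257,47),(319,54),(305,160),(248,153))])
print('jig',[S(u,12) for u in((220,175),(355,174))],'ring',S((355,255),13),'fingertip floor pt',proj(c,np.r_[T+R@[106,-33],16]))
```

```text
pins [-40.7  37.6] [30.4 37.1]
plate [array([-21.7, -51.3]), array([-15.4,   6.9]), array([84.6, -4.6]), array([ 77.2, -63.1])]
jig [array([102.5, -95.2]), array([102. ,  50.2])] ring [197.3  55.8] fingertip floor pt [277.69739763 178.73828341]
```

```bash
python3 -m inch '[0,0,-0.003,0,-0.0046,0.04,0.74, 0,0,0,0,0,0.04,0.74, 0,0,0,0,0,0.04,0.74, 0,0,0,0,0,0.04,0.74, 0,0,0,0,0,0.04,0.74, 0,0,0,0,0,0.022,0.74, 0,0,0,0,0,0.0105,0.74, 0,0,0,0,0,0,0.74, 0,0,0,0,0,0,0.74]'
python3 -c "
from h import *
from plant import *
plan(get_obs(),59.5,-33,27,1.737)"
```

```text
time: 3.03
tool_pos: [442.6, -76.1, 27.8]
tcp_rot: [3.141, -0.0, 1.742]
contact_force: [0.5, -0.3, -0.2]
grip_width: 11.9
finger_force: 0.0
seat pos [102.6 -33.9  27.8] F [0.38162747 0.42839439] -0.2 grip 11.9 t 3.03
turn/1.5 [ 0.0002 -0.      0.0036] shift/800 now [0.0539 0.0014 0.001 ] after turn [0.0539 0.0011 0.001 ]
```

```bash
python3 -m inch '[0,0,0.0036,0.0063,0,0.001,0.74, 0,0,0,0.0063,0,0,0.74, 0,0,0,0.0063,0,0,0.74, 0,0,0,0.0063,0,0,0.74, 0,0,0,0.0063,0,0,0.74, 0,0,0,0.0063,0,0,0.74, 0,0,0,0.0063,0,0,0.74, 0,0,0,0.003,0,0,0.74, 0,0,0,0,0,0,0.74]'
python3 - <<'E'
from h import *
from plant import *
plan(get_obs(),59.5,-33,27,1.737)
c=capture('scene');pickle.dump(c,open('pics/s2.pkl','wb'));cv2.imwrite('pics/s2.png',cv2.resize(c['image'][205:325,210:360,::-1],None,fx=5,fy=5,interpolation=cv2.INTER_CUBIC))
E
```

```text
time: 3.78
tool_pos: [436.0, -38.9, 26.5]
tcp_rot: [-3.141, -0.0, 1.737]
contact_force: [-0.3, -0.0, 0.4]
grip_width: 12.0
finger_force: 0.0
seat pos [ 64.8 -34.3  26.5] F [-0.02850138 -0.32878604] 0.4 grip 12.0 t 3.78
turn/1.5 [-0.0001 -0.0001  0.    ] shift/800 now [ 0.0066  0.0016 -0.0006] after turn [ 0.0066  0.0016 -0.0006]
```

View pics/s2.png

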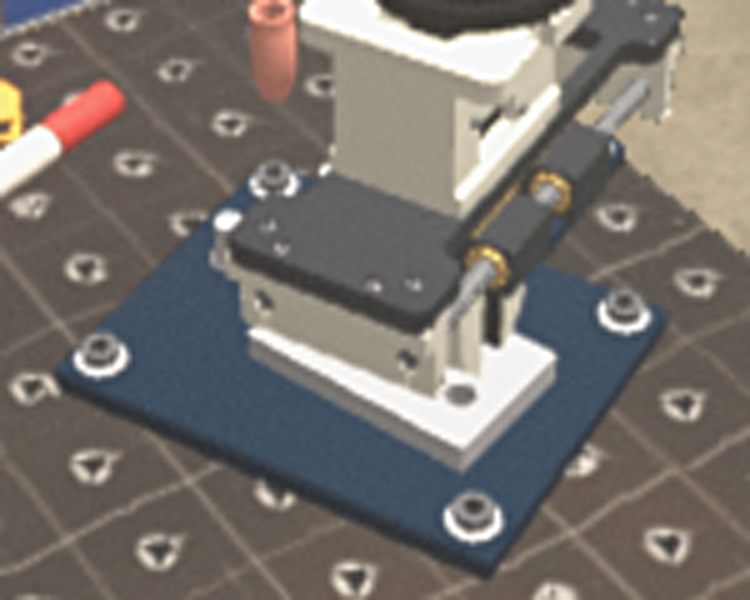

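The plate has not moved: its corners are where they were. The fingers appear above its top surface near crop (440,393), so I'll check the actual fingertip height.

Run:
```python
from h import *
c=pickle.load(open('pics/s2.pkl','rb'))
for z in (15.5,24,30,36,44,50):
    print(z,[((proj(c,np.r_[T+R@[x,y],z])-[210,205])*5).round(0).tolist() for x,y in((55.3,-59),(74.3,-59),(74.3,-40),(74.3,-28),(74.3,-9))])
```

```text
15.5 [[407.0, 425.0], [452.0, 444.0], [478.0, 412.0], [494.0, 392.0], [518.0, 361.0]]
24 [[407.0, 408.0], [452.0, 427.0], [478.0, 395.0], [494.0, 375.0], [518.0, 344.0]]
30 [[407.0, 396.0], [453.0, 415.0], [478.0, 383.0], [494.0, 363.0], [519.0, 333.0]]
36 [[407.0, 384.0], [453.0, 403.0], [479.0, 371.0], [495.0, 351.0], [519.0, 321.0]]
44 [[407.0, 368.0], [453.0, 387.0], [479.0, 355.0], [495.0, 335.0], [520.0, 304.0]]
50 [[406.0, 355.0], [453.0, 375.0], [479.0, 342.0], [495.0, 323.0], [520.0, 292.0]]
```

Run:
```python
from plant import *
import cv2,pickle
c=capture('wrist');pickle.dump(c,open('pics/w2.pkl','wb'));cv2.imwrite('pics/w2.png',c['image'][:,:,::-1])
```

```text
(no output)
```

View pics/w2.png

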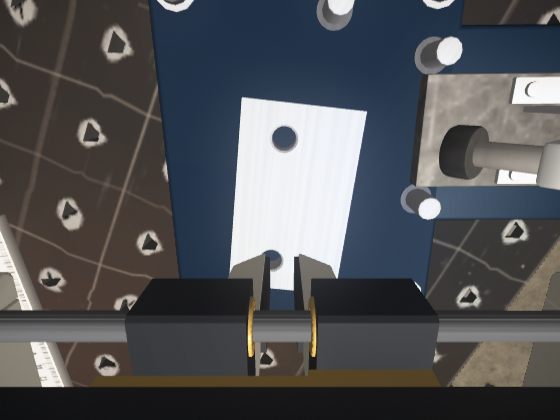

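The fingers hover over the plate. The scene picture puts the tips near z≈38, although TCP z is 26.5 and finger_overhang says 11 mm ahead. I'll retreat past the plate edge and find the true tip height by lightly touching the bare jig top.

```bash
python3 -m inch '[0,0,0,-0.0135,0,0,0.74, 0,0,0,-0.0135,0,0,0.74, 0,0,0,-0.0135,0,0,0.74, 0,0,0,-0.0125,0,0,0.74, 0,0,0,0,0,0.005,0.74, 0,0,0,0,0,0.005,0.74, 0,0,0,0,0,0.004,0.74, 0,0,0,0,0,0,0.74]'
python3 -m inch '[0,0,0,0,0,0.0025,0.74, 0,0,0,0,0,0,0.74, 0,0,0,0,0,0,0.74]' | egrep 'pos|force'
python3 - <<'E'
from h import *
from plant import *
plan(get_obs(),59.5,-33,27,1.737)
c=capture('scene');pickle.dump(c,open('pics/s3.pkl','wb'));cv2.imwrite('pics/s3.png',cv2.resize(c['image'][205:325,210:360,::-1],None,fx=5,fy=5,interpolation=cv2.INTER_CUBIC))
E
```

```text
time: 4.55
tool_pos: [442.4, -80.8, 14.4]
tcp_rot: [-3.14, -0.001, 1.736]
contact_force: [-1.2, 0.1, -0.1]
grip_width: 11.9
finger_force: 0.0
tool_pos: [443.1, -80.9, 13.2]
contact_force: [0.6, -0.1, -0.2]
finger_force: 0.0
seat pos [107.4 -34.2  13.2] F [0.1825423  0.59159819] -0.2 grip 12.3 t 4.8
turn/1.5 [-0.0001 -0.0001 -0.0001] shift/800 now [ 0.0599  0.0015 -0.0172] after turn [ 0.0599  0.0015 -0.0172]
```

View pics/s3.png

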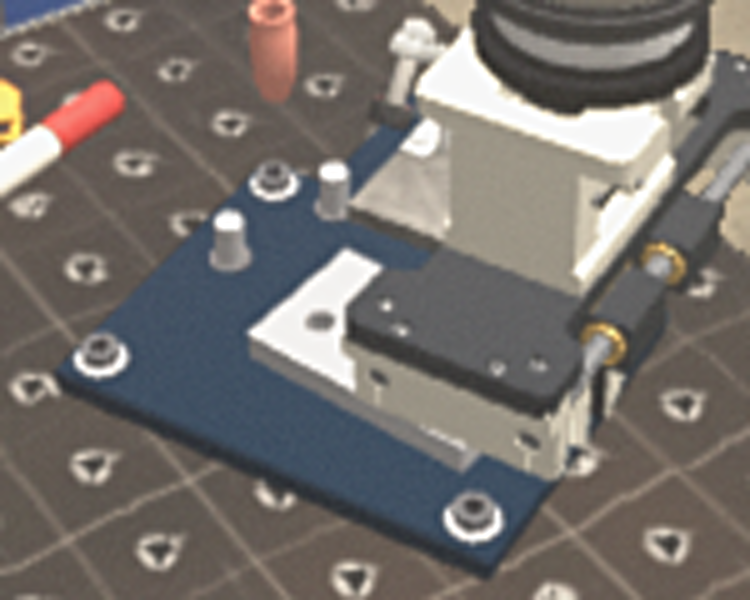

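```bash
python3 - <<'E'
from h import *
c=pickle.load(open('pics/s3.pkl','rb'))
for z in (2,12,18,24,30):
    print(z,[((proj(c,np.r_[T+R@[x,y],z])-[210,205])*5).round(0).tolist() for x,y in((98,-59),(117,-59),(117,-40))])
E
for k in 1 2; do python3 -m inch '[0,0,0,0,0,0.0025,0.74, 0,0,0,0,0,0,0.74]' | egrep 'pos|contact'; done
```

```text
2 [[509.0, 496.0], [557.0, 516.0], [581.0, 482.0]]
12 [[510.0, 476.0], [558.0, 497.0], [582.0, 463.0]]
18 [[510.0, 464.0], [558.0, 485.0], [583.0, 451.0]]
24 [[511.0, 452.0], [559.0, 473.0], [583.0, 439.0]]
30 [[511.0, 440.0], [559.0, 461.0], [584.0, 427.0]]
tool_pos: [443.1, -81.1, 11.2]
contact_force: [0.1, 0.7, 0.1]
tool_pos: [443.0, -81.2, 9.1]
contact_force: [1.2, 0.2, 1.1]
```

The picture puts the tip near z 23 at TCP 13, so the tips are about 10 mm behind the stated TCP. I'll go down a little more, watching the force.

```bash
python3 -m inch '[0,0,0,0,0,0.0025,0.74, 0,0,0,0,0,0,0.74]' | egrep 'pos|contact'; python3 -m inch '[0,0,0,0,0,0.0025,0.74, 0,0,0,0,0,0,0.74]' | egrep 'pos|contact'
```

```text
tool_pos: [443.0, -81.2, 7.0]
contact_force: [-0.2, 0.6, 0.2]
tool_pos: [443.0, -81.2, 5.0]
contact_force: [-0.0, 0.2, -0.3]
```

```bash
python3 -m inch '[0,0,0,0.0063,0,0,0.74, 0,0,0,0.0063,0,0,0.74, 0,0,0,0.0063,0,0,0.74, 0,0,0,0.0063,0,0,0.74, 0,0,0,0.0063,0,0,0.74]'
python3 - <<'E'
from h import *
from plant import *
plan(get_obs(),59.5,-33,5,1.737)
c=capture('wrist');pickle.dump(c,open('pics/w3.pkl','wb'));cv2.imwrite('pics/w3.png',c['image'][:,:,::-1])
E
```

```text
time: 5.93
tool_pos: [439.2, -56.0, 5.4]
tcp_rot: [3.141, 0.0, 1.737]
contact_force: [0.6, -2.6, -1.3]
grip_width: 11.7
finger_force: 1.0
seat pos [ 82.2 -34.    5.4] F [2.70646932 0.20417017] -1.3 grip 11.7 t 5.93
turn/1.5 [ 0.0004  0.0002 -0.0003] shift/800 now [0.0283 0.0012 0.0005] after turn [0.0283 0.0012 0.0005]
```

View pics/w3.png

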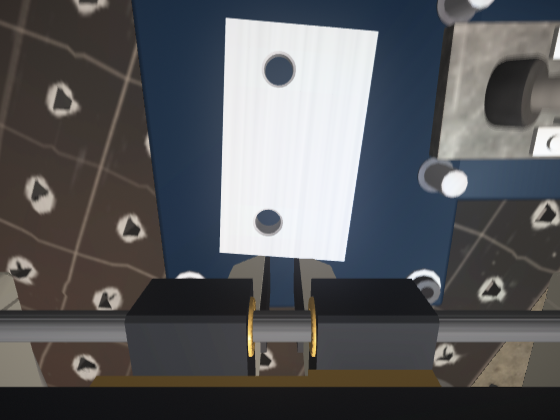

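The plate is in contact, with 2.7 N along x. In the image its near edge runs from (220,253) to (345,262), the fingers are against it, and side pin 1's top is at (453,183). From here I'll measure with code.

```bash
cat >> h.py <<'E'
def plate(c,lo=195):
    im=c['image'].astype(int);m=((im.min(2)>lo)&(im.max(2)-im.min(2)<30)).astype(np.uint8)
    m=cv2.morphologyEx(m,cv2.MORPH_CLOSE,np.ones((3,3)));m=cv2.morphologyEx(m,cv2.MORPH_OPEN,np.ones((7,7)))
    cs,_=cv2.findContours(m,cv2.RETR_EXTERNAL,cv2.CHAIN_APPROX_NONE)
    k=max(cs,key=cv2.contourArea);pts=np.array([R.T@(onz(c,p[0],24)[:2]-T) for p in k])
    (cx,cy),(w,h),a=cv2.minAreaRect(pts.astype(np.float32));return np.round([cx,cy,w,h,a],1), np.round(cv2.boxPoints(((cx,cy),(w,h),a)),1).tolist()
E
python3 - <<'E'
from h import *
c=pickle.load(open('pics/w3.pkl','rb'));print(plate(c))
S=lambda u,z:(R.T@(onz(c,u,z)[:2]-T)).round(1)
print('pin1',S((453,183),32),'pin0',S((482,0),32))
print('manual',[S(u,24) for u in ((226,18),(378,31),(345,262),(220,253))])
print('s0 check',plate(pickle.load(open('pics/scene0.pkl','rb'))))
E
```

```text
(array([ 18.7, -29.3,  59.3,  99. ,  85.4]), [[-33.0, -54.900001525878906], [65.69999694824219, -62.79999923706055], [70.4000015258789, -3.700000047683716], [-28.299999237060547, 4.199999809265137]])
pin1 [30.3 38.6] pin0 [-37.1  38.8]
manual [array([-32.9, -54.7]), array([-28.4,   4.3]), array([70.9, -3.1]), array([ 66.2, -62.4])]
s0 check (array([-2818.5,  1585.5,   899.8,  1301.2,    59.9]), [[-3607.0, 1522.800048828125], [-2481.5, 869.7999877929688], [-2030.0, 1648.0999755859375], [-3155.5, 2301.10009765625]])
```

```bash
python3 -m inch '[0,0,0,0.005,0,0,0.74, 0,0,0,0.005,0,0,0.74, 0,0,0,0.005,0,0,0.74, 0,0,0,0.005,0,0,0.74, 0,0,0,0.003,0,0,0.74, 0,0,0,0,0,0,0.74]'
python3 - <<'E'
from h import *
from plant import *
plan(get_obs(),59.5,-33,5,1.737)
print(plate(capture('wrist')))
E
```

```text
time: 6.48
tool_pos: [435.8, -37.7, 5.3]
tcp_rot: [-3.141, -0.0, 1.737]
contact_force: [0.4, -0.4, -0.2]
grip_width: 11.9
finger_force: 0.1
seat pos [ 63.5 -34.3   5.3] F [0.48862245 0.36296281] -0.2 grip 11.9 t 6.48
turn/1.5 [-0.0001 -0.0003 -0.0002] shift/800 now [0.0051 0.0016 0.0004] after turn [0.0051 0.0016 0.0004]
(array([  0.3, -31.5,  59.4,  99.1,  88. ]), [[-50.20000076293945, -59.400001525878906], [48.79999923706055, -62.900001525878906], [50.900001525878906, -3.5999999046325684], [-48.099998474121094, -0.0]])
```

```bash
python3 -m inch '[0,0,0,0.0025,0,0,0.74, 0,0,0,0.0025,0,0,0.74, 0,0,0,0,0,0,0.74]' | egrep 'pos|cont'; python3 -m inch '[0,0,0,0.0013,0,0,0.74, 0,0,0,0.0013,0,0,0.74, 0,0,0,0,0,0,0.74]' | egrep 'pos|cont';python3 - <<'E'
from h import *
from plant import *
plan(get_obs(),59.5,-33,5,1.737)
print(plate(capture('wrist')))
E
```

```text
tool_pos: [435.3, -34.1, 5.3]
contact_force: [-0.2, -0.9, 0.0]
tool_pos: [435.1, -32.5, 5.3]
contact_force: [0.6, -4.3, -1.2]
seat pos [ 58.3 -34.1   5.3] F [ 4.32127439 -0.07536345] -1.2 grip 11.8 t 7.03
turn/1.5 [ 0.0002  0.0003 -0.0003] shift/800 now [-0.0015  0.0014  0.0004] after turn [-0.0015  0.0014  0.0004]
(array([ -4.6, -32. ,  59.3,  99. ,  88.9]), [[-54.599998474121094, -60.599998474121094], [44.400001525878906, -62.599998474121094], [45.5, -3.299999952316284], [-53.5, -1.2999999523162842]])
```

```bash
python3 -m inch '[0,0,0,0.0015,0,0,0.74, 0,0,0,0,0,0,0.74, 0,0,0,0,0,0,0.74]' | egrep 'pos|cont'; python3 -m inch '[0,0,0,0.0015,0,0,0.74, 0,0,0,0,0,0,0.74, 0,0,0,0,0,0,0.74]' | egrep 'pos|cont';python3 - <<'E'
from h import *
from plant import *
plan(get_obs(),59.5,-33,5,1.737)
print(plate(capture('wrist')))
E
```

```text
tool_pos: [435.2, -32.1, 5.4]
contact_force: [0.1, -9.9, -2.4]
tool_pos: [435.3, -31.9, 5.5]
contact_force: [-0.8, -15.5, -1.7]
seat pos [ 57.8 -33.8   5.5] F [15.11769202 -3.32190112] -1.7 grip 12.0 t 7.58
turn/1.5 [0.0006 0.0019 0.0001] shift/800 now [-0.0022  0.001   0.0006] after turn [-0.0022  0.001   0.0006]
(array([ -4.7, -31.9,  59.3,  99. ,  88.9]), [[-54.79999923706055, -60.599998474121094], [44.20000076293945, -62.5], [45.29999923706055, -3.0999999046325684], [-53.70000076293945, -1.2999999523162842]])
```

```bash
python3 -m inch '[0,0,0,-0.006,0,0,0.74, 0,0,0,-0.009,0,0,0.74, 0,0,0,0,0,-0.04,0.74, 0,0,0,0,0,-0.04,0.74, 0,0,0,0,-0.03,-0.04,0.74, 0,0,0,0,-0.03,0,-0.3, 0,0,-0.08,0,0,0,-0.3, 0,0,-0.08,0,0,0,-0.3, 0,0,-0.08,0,0,0,-0.3, 0,0,-0.08,0,0,0,-0.3]' |egrep 'rot|pos'
python3 -m inch '[0,0,-0.08,0,0,0,-0.3, 0,0,-0.08,0,0,0,-0.3, 0,0,-0.08,0,0,0,-0.3, 0,0,-0.08,0,0,0,-0.3, 0,0,-0.08,0,0,0,-0.3, 0,0,-0.08,0,0,0,-0.3, 0,0,-0.08,0,0,0,-0.3, 0,0,-0.08,0,0,0,-0.3, 0,0,-0.08,0,0,0,-0.3]'
python3 - <<'E'
from h import *
from plant import *
plan(get_obs(),0,-87,5,3.3077)
E
```

```text
tool_pos: [388.8, -49.4, 101.4]
tcp_rot: [3.141, -0.001, 2.222]
time: 9.22
tool_pos: [388.8, -49.4, 101.2]
tcp_rot: [3.141, -0.001, -2.981]
contact_force: [-1.3, 0.8, 0.7]
grip_width: 59.7
finger_force: 0.0
seat pos [ 67.3 -82.5 101.2] F [-1.03911097 -1.15884035] 0.7 grip 59.7 t 9.22
turn/1.5 [ 0.0007 -0.0003 -0.0037] shift/800 now [0.006  0.084  0.1204] after turn [0.0056 0.0842 0.1203]
```

```bash
python3 -m inch '[0,0,-0.0037,0.0028,0.0421,0,0.48, 0,0,0,0.0028,0.0421,0,0.48, 0,0,0,0,0,0,0.48, 0,0,0,0,0,0.04,0.48, 0,0,0,0,0,0.04,0.48, 0,0,0,0,0,0.03,0.48, 0,0,0,0,0,0.0103,0.48, 0,0,0,0,0,0,0.48, 0,0,0,0,0,0,0.48]'
python3 - <<'E'
from h import *
from plant import *
plan(get_obs(),0,-39.5,5,3.3077)
c=capture('wrist');pickle.dump(c,open('pics/w4.pkl','wb'))
print(plate(c))
E
```

```text
time: 9.97
tool_pos: [373.9, 16.1, 4.9]
tcp_rot: [3.141, -0.001, -2.981]
contact_force: [-0.1, 0.1, -0.2]
grip_width: 23.8
finger_force: 0.0
seat pos [  0.3 -86.4   4.9] F [-0.14781425 -0.07549381] -0.2 grip 23.8 t 9.97
turn/1.5 [ 0.0005 -0.0009 -0.004 ] shift/800 now [-0.0586  0.0007 -0.0002] after turn [-0.0586  0.0004 -0.0001]
(array([  76. , -198.4,   69.7,   16.2,    7.7]), [[40.400001525878906, -195.0], [42.5, -211.10000610351562], [111.5999984741211, -201.8000030517578], [109.5, -185.6999969482422]])
```

```bash
python3 -m inch '[0,0,-0.004,-0.006,0,0,0.48, 0,0,0,-0.006,0,0,0.48, 0,0,0,-0.006,0,0,0.48, 0,0,0,-0.006,0,0,0.48, 0,0,0,-0.006,0,0,0.48, 0,0,0,-0.006,0,0,0.48, 0,0,0,-0.006,0,0,0.48, 0,0,0,-0.006,0,0,0.48]' | egrep 'cont'
python3 -m inch '[0,0,0,-0.0025,0,0,0.48, 0,0,0,0,0,0,0.48]' | egrep 'pos|cont'
python3 -m inch '[0,0,0,-0.0025,0,0,0.48, 0,0,0,0,0,0,0.48]' | egrep 'pos|cont'
python3 - <<'E'
from h import *
from plant import *
plan(get_obs(),0,-39.5,5,3.3077)
E
```

```text
contact_force: [-6.2, -4.3, 2.5]
tool_pos: [414.4, 22.8, 5.3]
contact_force: [-1.9, -1.5, 0.1]
tool_pos: [415.7, 23.2, 5.2]
contact_force: [-3.7, -2.7, 1.5]
seat pos [  0.2 -44.1   5.2] F [ 2.05562529 -4.09678252] 1.5 grip 23.9 t 11.02
turn/1.5 [ 0.0001 -0.0007  0.0003] shift/800 now [-0.0057  0.0003  0.0002] after turn [-0.0057  0.0003  0.0002]
```

```bash
python3 -m inch '[0,0,0,-0.0025,0,0,0.48, 0,0,0,0,0,0,0.48]' | egrep 'pos|cont'
python3 -m inch '[0,0,0,-0.0025,0,0,0.48, 0,0,0,0,0,0,0.48]' | egrep 'pos|cont'
python3 -m inch '[0,0,0,-0.0012,0,0,0.48, 0,0,0,0,0,0,0.48]' | egrep 'pos|cont'
python3 - <<'E'
from h import *
from plant import *
plan(get_obs(),0,-39.5,5,3.3077)
E
```

```text
tool_pos: [417.6, 23.6, 5.1]
contact_force: [-3.5, -1.5, 0.7]
tool_pos: [419.8, 23.9, 5.1]
contact_force: [-3.7, -2.0, 0.9]
tool_pos: [420.7, 24.1, 5.1]
contact_force: [-3.6, -1.2, 1.7]
seat pos [  0.2 -39.    5.1] F [ 0.58782689 -3.73149218] 1.7 grip 24.3 t 11.52
turn/1.5 [ 0.0001 -0.0003  0.0001] shift/800 now [0.0007 0.0002 0.0001] after turn [0.0007 0.0002 0.0001]
```

```bash
python3 -m inch '[0,0,0,-0.0012,0,0,0.48, 0,0,0,0,0,0,0.48]' | egrep 'pos|cont'
python3 -m inch '[0,0,0,-0.0012,0,0,0.48, 0,0,0,0,0,0,0.48]' | egrep 'pos|cont'
python3 -m inch '[0,0,0,-0.0012,0,0,0.48, 0,0,0,0,0,0,0.48]' | egrep 'pos|cont'
python3 - <<'E'
from h import *
from plant import *
plan(get_obs(),0,-39.5,5,3.3077)
E
```

```text
tool_pos: [421.6, 24.2, 5.1]
contact_force: [-4.3, -0.7, 1.8]
tool_pos: [421.7, 24.3, 5.0]
contact_force: [-7.5, -3.7, 4.8]
tool_pos: [421.7, 24.4, 4.9]
contact_force: [-9.2, -3.9, 6.2]
seat pos [  0.  -37.9   4.9] F [ 2.29679084 -9.72971028] 6.2 grip 23.7 t 12.02
turn/1.5 [ 0.0005 -0.0027  0.0004] shift/800 now [ 0.002   0.     -0.0001] after turn [ 0.002   0.     -0.0001]
```

```bash
python3 -m inch '[0,0,0,-0.0015,0,0,0.48, 0,0,0,0,0,0,0.48, 0,0,0,0,0,0,0.48]' | egrep 'pos|cont|rot'
python3 -m inch '[0,0,0,0.005,0,0,0.48, 0,0,0,0.02,0,0,0.48, 0,0,0,0,0,-0.04,0.74, 0,0,0,0,0,-0.04,0.74, 0,0,0,0,0,-0.04,0.74, 0,0,0.08,0,-0.04,0,0.74, 0,0,0.08,0,-0.04,0,0.74, 0,0,0.08,0,-0.02,0,0.74, 0,0,0.08,0,0,0,0.74, 0,0,0.08,0,0,0,0.74]'|egrep 'cont'
python3 -m inch '[0,0,0.08,0,0,0,0.74, 0,0,0.08,0,0,0,0.74, 0,0,0.08,0,0,0,0.74, 0,0,0.08,0,0,0,0.74, 0,0,0.08,0,0,0,0.74, 0,0,0.08,0,0,0,0.74, 0,0,0.08,0,0,0,0.74, 0,0,0.0833,0,0,0,0.74, 0,0,0,0,0,0,0.74]'
python3 - <<'E'
from h import *
from plant import *
plan(get_obs(),75,-14,100,1.737)
c=capture('wrist');pickle.dump(c,open('pics/w5.pkl','wb'));print(plate(c))
im=c['image'][:,:,::-1].copy();cv2.imwrite('pics/w5.png',im)
s=capture('scene');pickle.dump(s,open('pics/s5.pkl','wb'))
E
```

```text
tool_pos: [421.8, 24.5, 4.8]
tcp_rot: [3.141, -0.006, -2.975]
contact_force: [-11.7, -5.0, 8.2]
contact_force: [-0.7, 0.0, -0.5]
time: 13.85
tool_pos: [412.1, -58.3, 101.4]
tcp_rot: [3.139, 0.001, 1.738]
contact_force: [0.2, -0.6, 0.2]
grip_width: 12.1
finger_force: 0.0
seat pos [ 80.  -61.  101.4] F [0.61228209 0.11249857] 0.2 grip 12.1 t 13.85
turn/1.5 [0.002  0.0006 0.0009] shift/800 now [0.0061 0.0588 0.0019] after turn [0.0062 0.0588 0.0018]
(array([-4. ,  2.7, 99.2, 59.5,  0.6]), [[-53.900001525878906, 31.899999618530273], [-53.29999923706055, -27.600000381469727], [45.900001525878906, -26.600000381469727], [45.29999923706055, 32.900001525878906]])
```

View pics/w5.png

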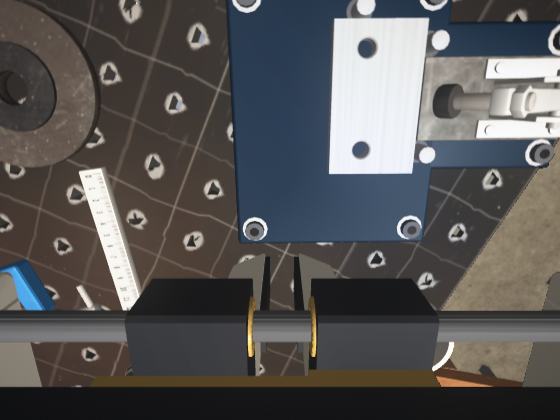

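The plate's long edge is at the side pins (tops at (440,40) and (427,155)), and the end pin top is at (366,6). I'll compare the numbers, then nudge it once more along x.

```bash
python3 - <<'E'
from h import *
from plant import *
c=pickle.load(open('pics/w5.pkl','rb'));S=lambda u,z:(R.T@(onz(c,u,z)[:2]-T)).round(1)
print('pins',S((366,6),32),S((440,40),32),S((427,155),32))
plan(get_obs(),75,-20,100,1.737)
E
python3 -m inch '[0,0,0,0,0.03,0,0.74, 0,0,0,0,0.022,0,0.74, 0,0,0,0,0,0.04,0.74, 0,0,0,0,0,0.04,0.74, 0,0,0,0,0,0.03,0.74, 0,0,0,0,0,0.0105,0.74, 0,0,0,0,0,0,0.74, 0,0,0,0,0,0,0.74]'
python3 - <<'E'
from h import *
from plant import *
plan(get_obs(),58,-20,5,1.737)
E
```

```text
pins [-58.5  -9.5] [-40.   37.8] [31.3 39. ]
seat pos [ 79.8 -61.5 101.3] F [0.18838309 0.15814715] 0.1 grip 11.9 t 13.95
turn/1.5 [0.0012 0.0004 0.0066] shift/800 now [0.0055 0.0519 0.0017] after turn [0.006  0.0519 0.0016]
time: 14.62
tool_pos: [452.3, -51.1, 5.1]
tcp_rot: [3.141, 0.0, 1.744]
contact_force: [0.6, -0.1, 0.2]
grip_width: 12.3
finger_force: 0.0
seat pos [ 79.5 -20.2   5.1] F [0.19131687 0.60516414] 0.2 grip 12.3 t 14.62
turn/1.5 [0.0004 0.     0.0049] shift/800 now [0.0269 0.0004 0.0002] after turn [0.0269 0.0002 0.0002]
```

```bash
python3 -m inch '[0,0,0.005,0.006,0,0,0.74, 0,0,0,0.006,0,0,0.74, 0,0,0,0.006,0,0,0.74, 0,0,0,0.005,0,0,0.74, 0,0,0,0.0025,0,0,0.74, 0,0,0,0,0,0,0.74]' | egrep 'cont'
python3 -m inch '[0,0,0,0.002,0,0,0.74, 0,0,0,0,0,0,0.74, 0,0,0,0,0,0,0.74]' | egrep 'pos|cont'
python3 - <<'E'
from h import *
from plant import *
plan(get_obs(),58,-20,5,1.737)
E
```

```text
contact_force: [0.4, -0.2, 0.4]
tool_pos: [448.9, -30.3, 5.0]
contact_force: [-0.1, -6.3, 2.8]
seat pos [ 58.4 -20.2   5. ] F [ 6.23837509 -1.17803574] 2.8 grip 12.1 t 15.37
turn/1.5 [ 0.0008  0.001  -0.0009] shift/800 now [0.0005 0.0002 0.    ] after turn [0.0005 0.0002 0.    ]
```

```bash
python3 -m inch '[0,0,0,0.0012,0,0,0.74, 0,0,0,0,0,0,0.74, 0,0,0,0,0,0,0.74]' | egrep 'pos|cont'
python3 -m inch '[0,0,0,-0.006,0,0,0.74, 0,0,0,-0.012,0,0,0.74, 0,0,0,0,0,-0.04,0.74, 0,0,0,0,0,-0.04,0.74, 0,0,0,0,-0.04,-0.04,0.74, 0,0,0,0,-0.04,0,0.48, 0,0,-0.08,0,0,0,0.48, 0,0,-0.08,0,0,0,0.48, 0,0,-0.08,0,0,0,0.48, 0,0,-0.08,0,0,0,0.48]' |egrep 'cont'
python3 -m inch '[0,0,-0.08,0,0,0,0.48, 0,0,-0.08,0,0,0,0.48, 0,0,-0.08,0,0,0,0.48, 0,0,-0.08,0,0,0,0.48, 0,0,-0.08,0,0,0,0.48, 0,0,-0.08,0,0,0,0.48, 0,0,-0.08,0,0,0,0.48, 0,0,-0.08,0,0,0,0.48, 0,0,-0.084,0,0,0,0.48, 0,0,0,0,0,0,0.48]'
python3 - <<'E'
from h import *
from plant import *
plan(get_obs(),0,-50,5,3.3077)
E
```

```text
tool_pos: [449.0, -30.0, 5.1]
contact_force: [-1.0, -10.5, 1.9]
contact_force: [-0.2, 0.0, 0.4]
time: 17.28
tool_pos: [389.7, -52.9, 98.1]
tcp_rot: [3.141, -0.0, -2.978]
contact_force: [0.0, 0.4, 0.2]
grip_width: 23.6
finger_force: 0.0
seat pos [ 70.9 -82.2  98.1] F [-0.40990199  0.10685208] 0.2 grip 23.6 t 17.28
turn/1.5 [ 0.0003 -0.0001 -0.002 ] shift/800 now [-0.04    0.0887  0.1164] after turn [-0.0403  0.0887  0.1163]
```

```bash
python3 -m inch '[0,0,-0.002,-0.0137,0.0443,0,0.48, 0,0,0,-0.0137,0.0443,0,0.48, 0,0,0,0,0,0,0.48, 0,0,0,0,0,0.04,0.48, 0,0,0,0,0,0.04,0.48, 0,0,0,0,0,0.026,0.48, 0,0,0,0,0,0.0103,0.48, 0,0,0,0,0,0,0.48, 0,0,0,-0.01,0,0,0.48, 0,0,0,-0.01,0,0,0.48]' | egrep 'pos|cont'
python3 -m inch '[0,0,0,-0.004,0,0,0.48, 0,0,0,0,0,0,0.48]' | egrep 'pos|cont'
python3 - <<'E'
from h import *
from plant import *
plan(get_obs(),0,-38,5,3.3077)
E
```

```text
tool_pos: [417.4, 23.2, 6.2]
contact_force: [0.2, 0.2, -0.4]
tool_pos: [420.9, 23.8, 6.1]
contact_force: [0.1, 0.5, -0.3]
seat pos [  0.5 -38.8   6.1] F [-0.46837576  0.13130909] -0.3 grip 23.6 t 18.28
turn/1.5 [-0.0006  0.0019 -0.0029] shift/800 now [-0.001   0.0006  0.0014] after turn [-0.001   0.0006  0.0014]
```

```bash
python3 -m inch '[0,0,-0.003,-0.0015,0,0,0.48, 0,0,0,0,0,0,0.48]' | egrep 'pos|cont'
python3 -m inch '[0,0,0,-0.0015,0,0,0.48, 0,0,0,0,0,0,0.48]' | egrep 'pos|cont'
python3 -m inch '[0,0,0,-0.0015,0,0,0.48, 0,0,0,0,0,0,0.48]' | egrep 'pos|cont'
python3 - <<'E'
from h import *
from plant import *
plan(get_obs(),0,-38,5,3.3077)
E
```

```text
tool_pos: [420.7, 24.2, 5.5]
contact_force: [-0.2, -0.1, 0.1]
tool_pos: [421.6, 24.3, 5.3]
contact_force: [-0.2, 1.1, 0.3]
tool_pos: [421.7, 24.5, 5.0]
contact_force: [-2.7, -0.6, 1.8]
seat pos [ -0.1 -37.9   5. ] F [ 0.14627946 -2.77012934] 1.8 grip 24.0 t 18.78
turn/1.5 [ 0.0003 -0.0012  0.0003] shift/800 now [ 0.0001 -0.0001 -0.    ] after turn [ 0.0001 -0.0001 -0.    ]
```

```bash
python3 -m inch '[0,0,0,-0.0015,0,0,0.48, 0,0,0,0,0,0,0.48, 0,0,0,0,0,0,0.48]' | egrep 'pos|cont'
python3 -m inch '[0,0,0,0.006,0,0,0.48, 0,0,0,0.024,0,0,0.48, 0,0,0,0,0,-0.05,0.48, 0,0,0,0,0,-0.05,-0.4, 0,0,0,0,0,-0.05,-0.4, 0,0,0,0,0,-0.05,-0.4, 0,0,0,0,0,-0.05,-0.4, 0,0,0,0,0,-0.05,-0.4]'
python3 - <<'E'
from h import *
from plant import *
s=capture('scene');d=capture('side')
def red(c,box):
    im=c['image'].astype(int);x0,x1,y0,y1=box;m=np.zeros(im.shape[:2],np.uint8)
    m[y0:y1,x0:x1]=((im[...,0]>110)&(im[...,1]<70)&(im[...,2]<80))[y0:y1,x0:x1]
    n,l,st,ce=cv2.connectedComponentsWithStats(m);i=1+st[1:,4].argmax();p=np.argwhere(l==i)[:,::-1].astype(float)
    mu=p.mean(0);v=np.linalg.svd(p-mu,full_matrices=False)[2][0];v=v*np.sign(v[0]);t=(p-mu)@v
    return mu+v*t.max(),mu+v*t.min(),st[i]
a=red(s,(300,345,160,215));b=red(d,(325,365,195,235));print(a,b)
for k in(0,1):
    p,e=tri(s,a[k],d,b[k]);q=np.r_[R.T@(p[:2]-T),p[2]-18];print('end' if k==0 else 'root',q.round(1),e,'r',np.hypot(q[1]-102,q[2]-35),'phi',np.arctan2(q[1]-102,q[2]-35))
plan(get_obs(),0,214,244,3.3077)
E
```

```text
tool_pos: [421.7, 24.7, 4.8]
contact_force: [-5.5, -2.2, 4.7]
time: 19.7
tool_pos: [399.9, 20.9, 247.4]
tcp_rot: [-3.141, 0.002, -2.975]
contact_force: [1.7, -0.6, -0.0]
grip_width: 52.6
finger_force: 0.0
(array([323.73728653, 194.54660817]), array([320.90980956, 193.18765248]), array([321, 193,   4,   3,   5], dtype=int32)) (array([348.07372042, 212.11281749]), array([336.70185957, 219.54374305]), array([337, 212,  12,   9,  16], dtype=int32))
end [-19.2 207.8  47.3] 26.924093028207068 r 106.46594852476215 phi 1.4547642846109066
root [ -3.7 166.9  62.3] 0.7645122166832039 r 70.40921053740873 phi 1.1732342556853577
seat pos [  0.9 -56.5 251.2] F [0.32746155 0.57727983] -0.5 grip 60.6 t 19.8
turn/1.5 [-0.0025  0.0089  0.0002] shift/800 now [-0.338   0.0011  0.0135] after turn [-0.3381  0.0012  0.009 ]
```

Run:
```python
from h import *
s,d=[pickle.load(open(f'pics/{n}0.pkl','rb')) for n in('scene','side')]
def red(c,box):
    im=c['image'].astype(int);x0,x1,y0,y1=box;m=np.zeros(im.shape[:2],np.uint8)
    m[y0:y1,x0:x1]=((im[...,0]>90)&(im[...,0]>2*im[...,1])&(im[...,0]>1.8*im[...,2]))[y0:y1,x0:x1]
    n,l,st,ce=cv2.connectedComponentsWithStats(m);i=1+st[1:,4].argmax();p=np.argwhere(l==i)[:,::-1].astype(float)
    mu=p.mean(0);v=np.linalg.svd(p-mu,full_matrices=False)[2][0];v=v*np.sign(v[0]);t=(p-mu)@v
    return mu+v*t.max(),mu+v*t.min(),st[i]
a=red(s,(300,350,155,215));b=red(d,(320,370,190,235));print(a,b)
for k in(0,1):
    p,e=tri(s,a[k],d,b[k]);q=np.r_[R.T@(p[:2]-T),p[2]-18];print('end' if k==0 else 'root',q.round(1),e,'r',np.hypot(q[1]-102,q[2]-35),'phi',np.arctan2(q[1]-102,q[2]-35))
```

```text
(array([335.05336397, 167.02946204]), array([320.40264093, 193.56600825]), array([318, 167,  20,  29, 232], dtype=int32)) (array([358.61338783, 201.89532583]), array([335.24828229, 217.90276225]), array([334, 200,  26,  21, 186], dtype=int32))
end [ -1.3 226.8  99.1] 0.7346531142174902 r 140.24995997771538 phi 1.0963511538655566
root [ -2.7 161.4  67.1] 3.3668681790811044 r 67.53537856073126 phi 1.075919263451115
```

```bash
python3 -m inch '[0,0,0,-0.0417,0.0003,0,-0.4, 0,0,0,-0.0417,0.0003,0,-0.4, 0,0,0,-0.0417,0.0003,0,-0.4, 0,0,0,-0.0417,0.0003,0,-0.4, 0,0,0,-0.0417,0.0003,0,-0.4, 0,0,0,-0.0417,0.0003,0,-0.4, 0,0,0,-0.0417,0.0003,0,-0.4, 0,0,0,-0.0417,0.0003,0,-0.4, 0,0,0,0,0,0,-0.4, 0,0,0,0,0,0,-0.4]'
python3 - <<'E'
from h import *
from plant import *
plan(get_obs(),-1,210,84,3.3077)
c=capture('wrist');pickle.dump(c,open('pics/w6.pkl','wb'))
im=c['image'].astype(int);m=((im[...,0]>90)&(im[...,0]>2*im[...,1])&(im[...,0]>1.8*im[...,2])).astype(np.uint8)
n,l,st,ce=cv2.connectedComponentsWithStats(m)
for i in range(1,n):
    if st[i,4]>150: print(st[i],ce[i],(R.T@(onz(c,ce[i],104)[:2]-T)).round(1))
cv2.imwrite('pics/w6.png',c['image'][:,:,::-1])
E
```

```text
time: 20.63
tool_pos: [663.6, 67.1, 242.0]
tcp_rot: [3.141, -0.003, -2.975]
contact_force: [-1.4, -1.5, 0.5]
grip_width: 64.4
finger_force: 0.0
seat pos [ -2.  207.7 242. ] F [ 1.20839294 -1.60870178] 0.5 grip 64.4 t 20.63
turn/1.5 [ 0.0006 -0.002   0.0004] shift/800 now [-0.0034 -0.0015  0.1975] after turn [-0.0028 -0.0013  0.1975]
[433   0  25  32 582] [444.65635739  15.22508591] [-131.9   62.1]
[ 274  139   21   82 1620] [283.57592593 180.16666667] [ -5.8 194.2]
```

The code finds the red handle at column 284, rows 139–221 in the wrist view, so it lies on the gripper's centre line (column 282). I'll go down and close.

```bash
python3 -m inch '[0,0,0,-0.0028,0,0.04,-0.4, 0,0,0,0,0,0.04,-0.4, 0,0,0,0,0,0.04,-0.4, 0,0,0,0,0,0.04,-0.4, 0,0,0,0,0,0.025,-0.4, 0,0,0,0,0,0.0125,-0.4, 0,0,0,0,0,0,-0.4, 0,0,0,0,0,0,-0.4]'
python3 - <<'E'
from h import *
from plant import *
plan(get_obs(),-1,210,84,3.3077)
c=capture('side');x=proj(c,np.r_[T+R@[0,210],110]).astype(int);print(x)
cv2.imwrite('pics/d6.png',cv2.resize(c['image'][x[1]-50:x[1]+50,x[0]-65:x[0]+65,::-1],None,fx=6,fy=6,interpolation=cv2.INTER_CUBIC))
E
```

```text
time: 21.35
tool_pos: [665.3, 67.1, 88.5]
tcp_rot: [-3.141, 0.001, -2.975]
contact_force: [0.1, 0.1, 0.8]
grip_width: 64.3
finger_force: 0.0
seat pos [ -1.8 209.4  88.5] F [-0.05285709  0.11033205] 0.8 grip 64.3 t 21.35
turn/1.5 [-0.0001  0.001   0.0001] shift/800 now [-0.0008 -0.001   0.0056] after turn [-0.0008 -0.001   0.0056]
[352 206]
```

View pics/d6.png

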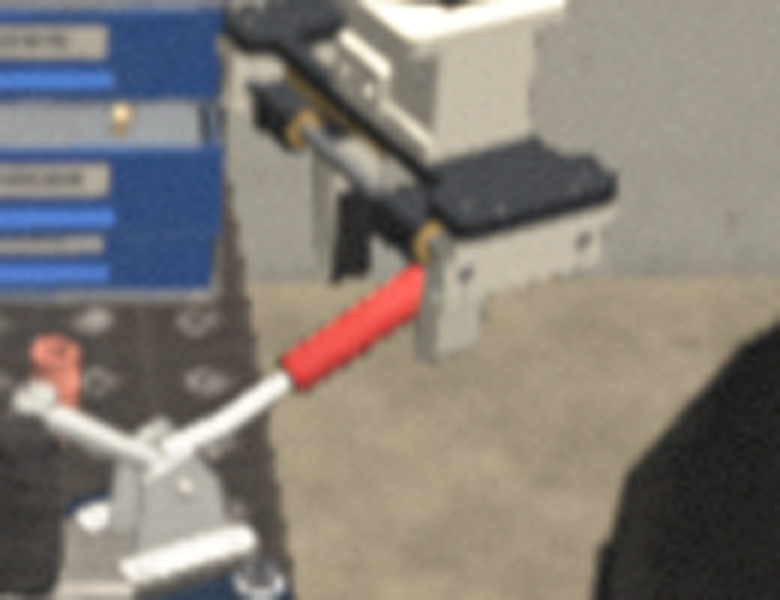

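The side view shows the near finger straddling the outer end of the red handle, with its tip at crop (445,355) below the rod. I'll lower 4 mm and close.

```bash
python3 -m inch '[0,0,0,0,0,0.005,0.2, 0,0,0,0,0,0,0.6, 0,0,0,0,0,0,1, 0,0,0,0,0,0,1, 0,0,0,0,0,0,1, 0,0,0,0,0,0,1, 0,0,0,0,0,0,1, 0,0,0,0,0,0,1, 0,0,0,0,0,0,1, 0,0,0,0,0,0,1]'
python3 - <<'E'
from h import *
from plant import *
o=get_obs();plan(o,0,154.8,140,3.3077)
p,_=where(o);y0,z0=p[1]-102,p[2]
r=122;phi=np.arcsin(y0/r);print('phi',phi)
for th in np.linspace(phi,.44,9)[1:]:
    print(th.round(3),'dy',(r*(np.sin(th)-np.sin(phi))).round(1),'dz',(r*(np.cos(th)-np.cos(phi))).round(1))
E
```

```text
time: 22.23
tool_pos: [664.9, 69.3, 83.1]
tcp_rot: [3.139, 0.0, -2.975]
contact_force: [-0.4, 6.0, 0.9]
grip_width: 18.2
finger_force: 30.0
seat pos [ -4.1 209.3  83.1] F [-5.95423649  0.58742623] 0.9 grip 18.2 t 22.23
turn/1.5 [0.0019 0.0001 0.0006] shift/800 now [ 0.0682 -0.0048 -0.0711] after turn [ 0.0682 -0.0051 -0.0711]
phi 1.0756030163661667
0.996 dy -4.9 dz 8.3
0.917 dy -10.5 dz 16.3
0.837 dy -16.7 dz 23.7
0.758 dy -23.5 dz 30.6
0.678 dy -30.8 dz 37.0
0.599 dy -38.6 dz 42.8
0.519 dy -46.8 dz 47.9
0.44 dy -55.4 dz 52.4
```

Gripped at 18 mm opening. Now I'll swing along the arc.

```bash
python3 -m inch '[0,0,0,0.0031,0.002,-0.0052,1, 0,0,0,0.003,0,-0.0052,1, 0,0,0,0.0035,0,-0.005,1, 0,0,0,0.0035,0,-0.005,1, 0,0,0,0.0039,0,-0.0047,1, 0,0,0,0.0039,0,-0.0046,1, 0,0,0,0,0,0,1]'
python3 - <<'E'
from h import *
from plant import *
plan(get_obs(),-4,154.8,135.5,3.3077)
E
```

```text
time: 22.82
tool_pos: [647.6, 66.2, 107.8]
tcp_rot: [3.141, -0.0, -2.975]
contact_force: [-0.7, 5.2, -0.7]
grip_width: 18.2
finger_force: 30.0
seat pos [ -3.9 191.8 107.8] F [-5.29736009  0.13413545] -0.7 grip 18.2 t 22.82
turn/1.5 [ 0.0004 -0.0002  0.0001] shift/800 now [ 0.0463  0.0002 -0.0347] after turn [ 0.0463  0.0001 -0.0347]
```

```bash
python3 -m inch '[0,0,0,0.0042,0.001,-0.0043,1, 0,0,0,0.0043,0,-0.0043,1, 0,0,0,0.0045,0,-0.004,1, 0,0,0,0.0046,0,-0.004,1, 0,0,0,0.0049,0,-0.0037,1, 0,0,0,0.0049,0,-0.0036,1, 0,0,0,0.0051,0,-0.0032,1, 0,0,0,0.0052,0,-0.0032,1, 0,0,0,0,0,0,1]'
python3 - <<'E'
from h import *
from plant import *
plan(get_obs(),-4,154.8,135.5,3.3077)
E
```

```text
time: 23.57
tool_pos: [617.8, 61.1, 131.8]
tcp_rot: [-3.141, -0.0, -2.976]
contact_force: [0.7, -1.5, -0.1]
grip_width: 18.1
finger_force: 30.0
seat pos [ -3.8 161.6 131.8] F [1.62075466 0.43333639] -0.1 grip 18.1 t 23.57
turn/1.5 [-0.0005 -0.0002 -0.    ] shift/800 now [ 0.0085  0.0003 -0.0047] after turn [ 0.0085  0.0003 -0.0047]
```

```bash
python3 -m inch '[0,0,0,0.0034,0,-0.0018,1, 0,0,0,0.0034,0,-0.0017,1, 0,0,0,0,0,0,1]' | egrep 'pos|cont|grip'
python3 -m inch '[0,0,0,0.0023,0,-0.0011,1, 0,0,0,0,0,0,1, 0,0,0,0,0,0,1]' | egrep 'pos|cont|grip'
python3 -m inch '[0,0,0,0.0017,0,-0.0008,1, 0,0,0,0,0,0,1, 0,0,0,0,0,0,1]' | egrep 'pos|cont|grip'
python3 - <<'E'
from h import *
from plant import *
plan(get_obs(),-4,154.8,135.5,3.3077)
E
```

```text
tool_pos: [613.1, 60.3, 134.4]
contact_force: [2.4, -3.2, 0.3]
grip_width: 18.4
tool_pos: [611.6, 60.1, 135.1]
contact_force: [3.4, -4.3, 1.1]
grip_width: 18.0
tool_pos: [610.4, 59.8, 135.7]
contact_force: [2.5, -3.8, 1.2]
grip_width: 18.2
seat pos [ -3.7 154.1 135.7] F [4.17115825 1.88446527] 1.2 grip 18.2 t 24.32
turn/1.5 [-0.0006  0.0006  0.    ] shift/800 now [-0.0009  0.0003  0.0003] after turn [-0.0009  0.0003  0.0003]
```

Still moving freely at about 2 N, so I'll go on in small steps.

```bash
python3 -m inch '[0,0,0,0.0017,-0.001,-0.0008,1, 0,0,0,0,0,0,1, 0,0,0,0,0,0,1]' | egrep 'pos|cont|grip'
python3 -m inch '[0,0,0,0.0017,0,-0.0007,1, 0,0,0,0,0,0,1, 0,0,0,0,0,0,1]' | egrep 'pos|cont|grip'
python3 -m inch '[0,0,0,0.0017,0,-0.0007,1, 0,0,0,0,0,0,1, 0,0,0,0,0,0,1]' | egrep 'pos|cont|grip'
python3 - <<'E'
from h import *
from plant import *
plan(get_obs(),-4,154.8,135.5,3.3077)
E
```

```text
tool_pos: [609.1, 59.6, 136.4]
contact_force: [3.6, -0.9, 1.2]
grip_width: 18.1
tool_pos: [607.8, 59.3, 136.9]
contact_force: [4.5, -0.9, 0.5]
grip_width: 17.8
tool_pos: [607.6, 59.3, 137.1]
contact_force: [10.3, 0.2, -3.1]
grip_width: 18.0
seat pos [ -3.7 151.2 137.1] F [ 1.5264536  10.21531299] -3.1 grip 18.0 t 25.07
turn/1.5 [0.0001 0.0023 0.0002] shift/800 now [-0.0045  0.0004  0.002 ] after turn [-0.0045  0.0004  0.002 ]
```

```bash
python3 -m inch '[0,0,0,0.0015,0,-0.0007,1, 0,0,0,0,0,0,1, 0,0,0,0,0,0,1]' | egrep 'pos|cont|grip'
python3 -m inch '[0,0,0,0.0015,0,-0.0007,1, 0,0,0,0,0,0,1, 0,0,0,0,0,0,1]' | egrep 'pos|cont|grip'
```

```text
tool_pos: [607.4, 59.3, 137.2]
contact_force: [14.1, -0.0, -8.8]
grip_width: 18.0
tool_pos: [607.1, 59.2, 137.4]
contact_force: [18.5, 2.5, -12.2]
grip_width: 18.0
```

At 22 N it is firmly shut. I'll release, rise and verify.

```bash
python3 -m inch '[0,0,0,0,0,0,-0.4, 0,0,0,0,0,0,-0.4, 0,0,0,0,0,0,-0.4, 0,0,0,0,0,0,-0.4, 0,0,0,0,0,0,-0.4, 0,0,0,0,0,0,-0.4]' | egrep 'pos|cont|grip'
python3 -m inch '[0,0,0,0,0,-0.02,-0.4, 0,0,0,0,0,-0.04,-0.4, 0,0,0,0,0,-0.04,-0.4, 0,0,0,0,0,-0.04,-0.4, 0,0,0,0.04,0,0,-0.4, 0,0,0,0.04,0,0,-0.4, 0,0,0,0.04,0,0,-0.4, 0,0,0,0.04,0,0,-0.4, 0,0,0,0.04,0,0,-0.4, 0,0,0,0,0,0,-0.4]'
python3 - <<'E'
from h import *
from plant import *
s,d,w=capture('scene'),capture('side'),capture('wrist')
for n,c in zip('sdw',(s,d,w)): pickle.dump(c,open(f'pics/{n}9.pkl','wb'))
def red(c,box):
    im=c['image'].astype(int);x0,x1,y0,y1=box;m=np.zeros(im.shape[:2],np.uint8)
    m[y0:y1,x0:x1]=((im[...,0]>90)&(im[...,0]>2*im[...,1])&(im[...,0]>1.8*im[...,2]))[y0:y1,x0:x1]
    n,l,st,ce=cv2.connectedComponentsWithStats(m);i=1+st[1:,4].argmax();p=np.argwhere(l==i)[:,::-1].astype(float)
    mu=p.mean(0);v=np.linalg.svd(p-mu,full_matrices=False)[2][0];v=-v*np.sign(v[1]);t=(p-mu)@v
    return mu+v*t.max(),mu+v*t.min(),st[i]
e=np.r_[T+R@[0,161],178]
def box(c): u=proj(c,e).astype(int);return(u[0]-25,u[0]+25,u[1]-15,u[1]+45)
a=red(s,box(s));b=red(d,box(d));print(a,b,proj(s,e),proj(d,e))
for k in(0,1):
    p,er=tri(s,a[k],d,b[k]);q=np.r_[R.T@(p[:2]-T),p[2]-18];print(q.round(1),er,'r',np.hypot(q[1]-102,q[2]-35),'phi',np.arctan2(q[1]-102,q[2]-35))
for c in(s,d,w):
    try: print(plate(c,185))
    except Exception as x: print(x)
plan(get_obs(),0,0,300,3.3077)
E
```

```text
tool_pos: [603.4, 58.6, 138.3]
contact_force: [0.0, 0.1, -0.2]
grip_width: 53.3
time: 26.9
tool_pos: [440.5, 31.9, 250.3]
tcp_rot: [3.141, -0.004, -2.975]
contact_force: [0.5, 0.6, 0.5]
grip_width: 64.0
finger_force: 0.0
(array([322.87619023, 154.45332729]), array([313.92267764, 189.237499  ]), array([311, 154,  16,  36, 282], dtype=int32)) (array([338.37366689, 186.13239043]), array([324.64051176, 211.87517353]), array([323, 186,  18,  28, 187], dtype=int32)) [322.91469121 154.35875101] [337.60875864 187.40505808]
[ -2.1 164.2 159.6] 3.3684254381801577 r 139.3032979267754 phi 0.462951764873272
[ -2.  129.3  95.4] 2.8484425955838377 r 66.24420066075797 phi 0.42464525595989944
(array([-2805. ,  1577.7,   899.8,  1332.3,    59.9]), [[-3607.0, 1522.800048828125], [-2454.60009765625, 854.2000122070312], [-2003.0999755859375, 1632.5], [-3155.5, 2301.10009765625]])
(array([-1471.5,  1652.8,  1574.7,   237.3,    65.5]), [[-1906.0, 985.5], [-1690.0, 887.0999755859375], [-1037.0999755859375, 2320.10009765625], [-1253.0, 2418.5]])
(array([ -9.5,  44.4, 109.5, 142.7,   0.6]), [[-64.9000015258789, 115.19999694824219], [-63.5, -27.5], [46.0, -26.399999618530273], [44.599998474121094, 116.30000305175781]])
seat pos [ -3.3 -12.1 251. ] F [0.45726145 0.23000691] 0.8 grip 64.3 t 27.05
turn/1.5 [-0.0002  0.0013 -0.0001] shift/800 now [-0.0153 -0.0042 -0.0613] after turn [-0.0151 -0.0042 -0.0613]
```

The handle end sits within about 1 px of its shut position in the scene and side views (lever about 0.02). The plate edges are unchanged from the seated measurement, and the robot is clear, so I'll hand in.

```bash
python3 -c "
from plant import *
print(close_job())"
```

```text
the job is handed in; nothing more can be done
None
```

I slid the plate along the jig until it sat square against all three pins. I then swung the toggle clamp shut (about 22 N on the handle) and handed the job in at about 27 s, with the robot clear and the other things not touched.

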